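# Unhook a hammerhead hook from its slotted bracket and bin both

### The arm

A 6-joint arm with a two-finger parallel gripper is mounted at the origin on a cart in front of the work surface, level with it; the furniture and walls round the work are solid. World frame = base frame: x ahead of the robot, y to its left, z up, the work surface at z = 0. Lengths are in m, angles in rad, forces in N, time in s.
With the tool pointing down it reaches from about 0.3 to 0.775 m from the base axis. Payload 14.6 kg.
Tool frame: the origin (TCP) lies at the very end of the fingers, on their centre line; the grasp point (between the pads) lies 19 mm behind it; x points along the fingers, y is the direction in which the jaws open and shut, and the axes are right-handed (so a half turn about x gives the same grasp; the last joint's range is limited). The gripper opens to 94 mm and grips with 3 to 60 N. Pads are 16 mm wide; open, the fingers measure 119 mm over their backs; the gripper's body (75 mm by 177 mm) begins 78 mm behind the grasp point.
Start: joints at [1.209, 0.3, 1.521, -0, 1.321, -0.067], TCP at [0.16, 0.526, 0.205] pointing down, gripper open.
Joint ranges: [-3.03, 3.03], [-0.79, 2.21], [0.23, 2.52], [-1.04, 4.18], [0, 3.07], [-2.55, 2.55]. Speed limits (rad/s): [2.22, 2.22, 2.57, 3.14, 3.14, 3.14].

### API

Orientations are given as [roll, pitch, yaw] about the fixed x, y, z axes, in that order (R = Rz(yaw) Ry(pitch) Rx(roll)).
In Python, from station import ctrl, viewer, hand_in gives the robot as it stands. The module is installed in compiled form; this text tells all that it offers.
- The arm moves only by the tool play_rows, never from a script. Its argument "deltas" is a list that holds one entry, the list of rows, each a list of 7 numbers: the shift along the tool's x, y, z in mm, then the turn, a rotation vector about the tool's x, y, z in rad, then the finger opening in mm, from 0 to 94. In form: [[[dx, dy, dz, ax, ay, az, gripper], ...]]. A call has 1 to 10 rows; each row shifts and turns the commanded pose from where the row before left it, along the tool's axes as they then stand; what a row does not reach is not made up. A row lasts 1/10 s, in which the tool goes at most 50 mm and 8.59 degrees, less where a joint would pass 70% of its speed; a pose out of reach is approached as far as the arm can. A call with a gripper value outside its range is refused whole. The fingers move at their own pace and stop on an object; "grip_force" is the grip in N (left out, the last holds). Time passes only in rows, so rows that do not move let the fingers close. It gives the time, the measured TCP pose, the force and the opening at its end, in the units of the state.
- ctrl.get_obs(): the state, without advancing time (a new reading comes with each control period).
- viewer.camera(name): name is "side" or "top" or "wrist"; returns a dict with "img" (420x560x3 uint8, red, green, blue), "fx", "fy", "cx", "cy" (pixels), "rvec" (rotation vector, rad) and "tvec" (3), from world to camera coordinates, as OpenCV has them. Camera axes: x right, y down, z forward; pixel columns grow to the right and rows downward; lengths in m; the calibration is good to about 2 mm. The wrist camera is an equidistant fisheye: a pixel r from the principal point sees the ray r / f radians off the axis. A picture is of the moment at which its call begins. There is no depth.
- hand_in(): hands the job in, once; it reports no verdict.
The state is a dict: "time_s": time; "qpos": joint angles; "joint_vel": joint speeds; "tau": joint torques, N m; "ee_pos": TCP position; "eef_rot": TCP orientation; "force": force on the tool from outside, world axes, zero at the start; "moment": the same for the moment, N m; "grip_width": finger opening in m.
Only numpy, scipy, OpenCV 4.12 (cv2) and the standard library are available. Lean on these libraries where they do the work, as an engineer would, in place of code of your own. Each camera call takes 0.05 s, during which the arm holds its last target.

### The job

A hammerhead hook hangs in a slotted bracket: lift it a little, twist it until its crossbar lies along the slot and lift it out while the bracket stays standing on its feet. Then put the hook in the carton and the slotted bracket in the steel pan, and leave the other bracket, the one with the round hole, alone.

Things in the scene. Friction and masses are not known exactly. Their poses are not given: they have to be found in the camera images.
- hook_grip (a point): Dark steel hammerhead hook, loose, about 0.25 kg, z up. Point: centre of its upright flat grip, 12 mm thick along own y (pinch across this), 34 wide along own x, 38 high. Below it a short neck and a 36 mm collar, its underside 32 mm under this point, resting on the bracket. A 10 mm shank leads down through the slot to the crossbar; the hook's lowest point is 56 mm under this point.
- hook_bar (a point): Centre of the hook's crossbar, 51 mm below the grip's centre: a round bar 40 mm long, 10 mm thick, along the hook's x, parallel to the grip's width. At the start it lies crosswise (within 30 degrees) under the slot, with 8 mm of free lift. It passes the slot only when along it, either way round, to within about 10 degrees.
- bracket_top (a point): Slotted bracket, loose, plain steel, about 0.35 kg: a bridge on two legs, 50 mm high, 132 long over the feet (own x), 50 wide (own y; pinch across this). Top 96 x 50 mm, side lips reach 12 mm down from it. The centred slot, 48 x 17 mm, runs along the bracket's x. Point: on the slot's axis, 44 mm above the feet, 6 mm below the top face. z up.
- round_bracket_top (a point): The same point of the other bracket, of the same size but with a 20 mm round hole in place of the slot and no hook in it; it stays where it is.
- carton: Open cardboard tray, fixed, 200 (its x) x 302 (its y) x 79 mm high, walls 4 to 7 mm, floor 4 mm thick, longer side pointing away from the robot. Origin under the centre, on the bench.
- pan: Open grey-painted steel pan, fixed, 270 (its x, away from the robot) x 200 (its y) x 50 mm high, walls and floor 3 mm. Origin under the centre, on the bench. Carton and pan stand left and right of the brackets, either way round.
Mind the look-alikes: they are no part of the job. Of the things like the part that bears hook_grip, leave any that is green or orange; of the rest the smaller one is meant.

How it is judged:
On the way:
1. the hook is clear above the slot while the bracket still stands on its feet (z of hook_grip in the frame of bracket_top above 0.07 m and height (world z) of bracket_top below 0.058 m and angle between bracket_top's own z axis and vertical below 0.17 rad), for 0.1 s.
At the end, for the whole second after the job is handed in: The hook rests within the carton's walls and the slotted bracket rests down inside the pan's walls, any way round, both at rest; the bracket with the round hole has not been moved by more than 30 mm (x of hook_grip in the frame of carton between -0.093 and 0.093 m and y of hook_grip in the frame of carton between -0.144 and 0.144 m and height (world z) of hook_grip below 0.078 m and x of bracket_top in the frame of pan between -0.13 and 0.13 m and y of bracket_top in the frame of pan between -0.095 and 0.095 m and height (world z) of bracket_top below 0.062 m and linear speed of each of hook, bracket below 0.02 m/s); the robot touches nothing.
It fails at once if the bracket with the round hole is moved by more than 30 mm (distance of round_bracket_top from where it was at the start of the episode above 0.03 m).
It also fails if it takes over 59 s, if anything falls off the work surface, if the arm or the gripper's body presses on something with over 40 N, if the wrist force passes 120 N, or if a joint passes its speed limit or range.

## Working session

There is one attempt and no reset: what is moved stays moved. The work goes in short steps, Python scripts to look and compute and a tool call to move; the robot and the scene stay as the last step left them, time stands still between calls to the robot, and variables do not carry over. Pictures are saved under pics/ and viewed, and the job is handed in when it is done.

Besides the shell and the picture viewer there is one more tool, called as a command line: name --argument value ..., lists and objects as JSON in quotes. play_rows: Moves the arm, as the interface text tells. Its arguments: {"type":"object","properties":{"deltas":{"type":"array","items":{"type":"array","items":{"type":"array","items":{"type":"number"}}}},"grip_force":{"type":"number"}},"required":["deltas"]}

```bash
mkdir -p pics; cat > h.py <<'E'
import numpy as np,cv2
from station import ctrl,viewer,hand_in
from scipy.spatial.transform import Rotation as Rn
def snap(n,tag):
    c=viewer.camera(n); cv2.imwrite(f'pics/{tag}.png',c['img'][...,::-1]); np.save(f'pics/{tag}.npy',c,allow_pickle=True); return c
def load(tag): return np.load(f'pics/{tag}.npy',allow_pickle=True).item()
def ray(c,uv,fish=False):
    u,v=uv; x=(u-c['cx'])/c['fx'];y=(v-c['cy'])/c['fy']
    if fish:
        r=np.hypot(x,y); d=np.array([x/r*np.sin(r),y/r*np.sin(r),np.cos(r)]) if r>1e-9 else np.array([0,0,1.])
    else: d=np.array([x,y,1.])
    R=Rn.from_rotvec(np.ravel(c['rvec'])).as_matrix(); t=np.ravel(c['tvec'])
    d=R.T@d; return -R.T@t,d/np.linalg.norm(d)
def onz(c,uv,z,fish=False):
    o,d=ray(c,uv,fish); return o+d*(z-o[2])/d[2]
def tri(rs):
    A=np.zeros((3,3));b=np.zeros(3)
    for o,d in rs:
        P=np.eye(3)-np.outer(d,d);A+=P;b+=P@o
    p=np.linalg.solve(A,b); return p,[np.linalg.norm(np.cross(p-o,d)) for o,d in rs]
def proj(c,p,fish=False):
    R=Rn.from_rotvec(np.ravel(c['rvec'])).as_matrix(); q=R@np.array(p)+np.ravel(c['tvec'])
    if fish:
        r=np.hypot(q[0],q[1]);th=np.arctan2(r,q[2]);x,y=q[0]/r*th,q[1]/r*th
    else: x,y=q[:2]/q[2]
    return np.array([c['cx']+c['fx']*x,c['cy']+c['fy']*y])
E
python3 - <<'E'
from h import *
o=ctrl.get_obs();print(o)
for n in('side','top','wrist'):
    c=snap(n,n+'0');print(n,c['fx'],c['cx'],c['cy'],c['rvec'],c['tvec'],ray(c,(280,210))[0])
E
```

```text
{'time_s': 0.0, 'qpos': array([ 1.20943667e+00,  3.00470245e-01,  1.52159823e+00,  3.67040520e-05,
        1.32068898e+00, -6.65966730e-02]), 'joint_vel': array([ 0.00119329,  0.00123757, -0.00104775,  0.00122609, -0.00054378,
        0.00196919]), 'tau': array([ 1.68177059e-03, -5.31803441e+01, -3.52744889e+01,  7.08556990e-02,
        2.43146508e-02, -1.10098938e-04]), 'ee_pos': array([0.15967949, 0.52603146, 0.20487954]), 'eef_rot': array([-1.66790492,  1.56963098, -1.96267701]), 'force': array([-0.35099762, -0.57485622, -0.20468226]), 'moment': array([ 0.00875048, -0.02909212, -0.00909931]), 'grip_width': 0.09426802804976432}
side 497.51958414547926 279.72164798594935 205.16461362765432 [ 2.1906098  -0.15072582  0.06212971] [-0.52484694  0.12509938  1.09242267] [ 0.42135773 -0.87618617  0.73434114]
top 467.4441869747119 277.750747662724 211.60186638921414 [ 2.23576452 -2.17067848  0.08608949] [-0.02785102  0.54258645  1.38512512] [0.46406251 0.01769983 1.41353459]
wrist 325.19226210127806 273.0094499665194 209.9298508211231 [-2.36341022 -1.75394933 -0.20734505] [-0.55006703 -0.02524437  0.3907654 ] [0.09519445 0.54646873 0.38499163]
```

```bash
sleep 1
```

```text
(no output)
```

View pics/top0.png

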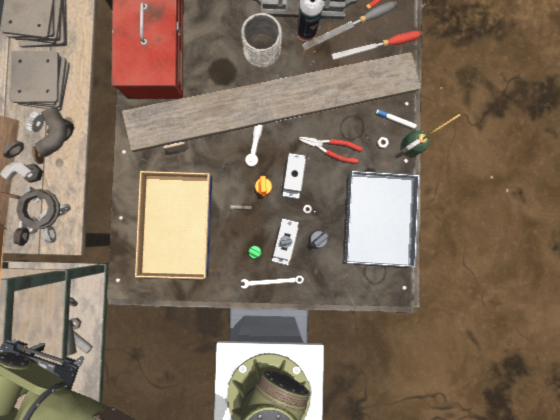

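View pics/side0.png

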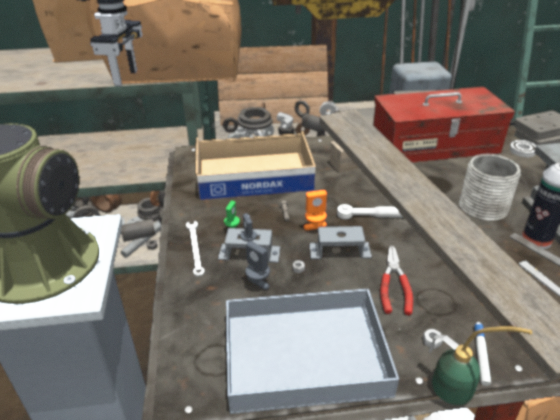

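View pics/wrist0.png

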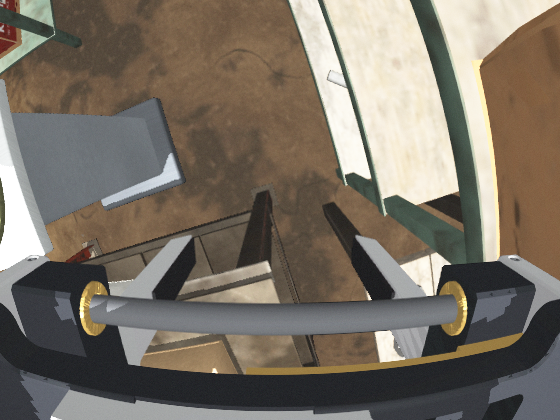

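The top view shows the hook and slotted bracket at about (285,242), the round-hole bracket at (294,175) and the carton at (173,225). The pan is at (382,218), and a larger grey look-alike hook stands at (318,240). I'll zoom in on these.

```bash
python3 - <<'E'
from h import *
a=load('top0')['img'];b=load('side0')['img']
A=cv2.resize(a[140:290,220:350],None,fx=4.0,fy=4.0,interpolation=cv2.INTER_CUBIC)
cv2.imwrite('pics/zt.png',A[...,::-1])
B=cv2.resize(b[180:300,190:390],None,fx=4,fy=4,interpolation=cv2.INTER_CUBIC)
cv2.imwrite('pics/zs.png',B[...,::-1])
E
```

```text
(no output)
```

View pics/zt.png

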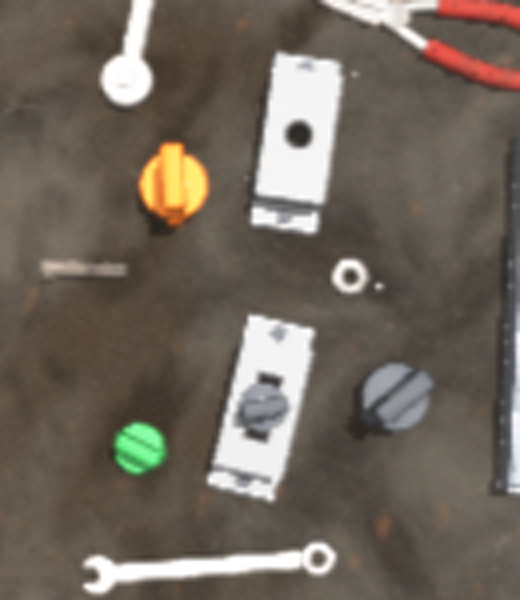

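View pics/zs.png

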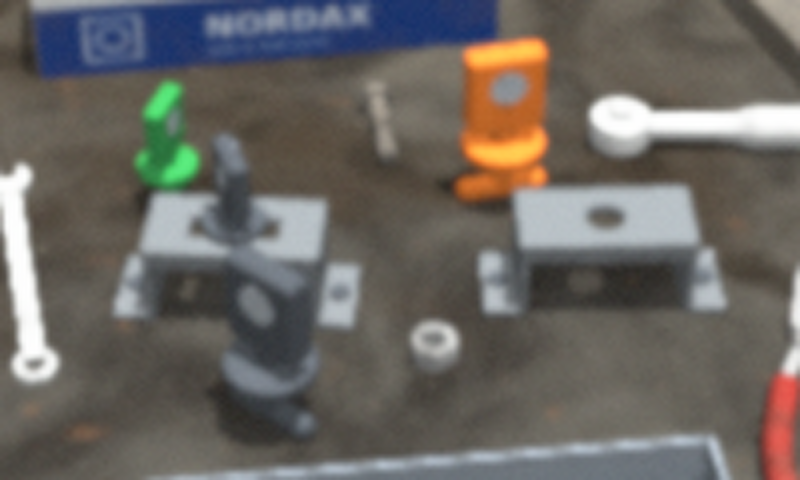

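```bash
python3 - <<'E'
from h import *
t=load('top0');s=load('side0')
Z=lambda x,y:(220+(x+.5)/4-.5,140+(y+.5)/4-.5)
S=lambda x,y:(190+(x+.5)/4-.5,180+(y+.5)/4-.5)
# bracket mask
hsv=cv2.cvtColor(t['img'],cv2.COLOR_RGB2HSV)
m=((hsv[...,2]>170)&(hsv[...,1]<40)).astype(np.uint8)
n,l,st,ce=cv2.connectedComponentsWithStats(m)
for i in range(1,n):
    x,y,w,h,a=st[i]
    if a>200 and 220<x<350 and 140<y<280:
        c,_=cv2.findContours((l==i).astype(np.uint8),0,2); r=cv2.minAreaRect(np.vstack(c)); print(st[i],r)
        bp=cv2.boxPoints(r); P=np.array([onz(t,p,.05) for p in bp]); print(P.round(3), onz(t,r[0],.05))
print('slot', [onz(t,Z(*p),.05).round(4) for p in((271,375),(257,440))])
print('hook grip top',[onz(t,Z(*p),.1).round(4) for p in((241,413),(285,397),(263,405))])
# triangulate grip top: top zoom (263,404)  side zoom (228,140)
print(tri([ray(t,Z(263,404)),ray(s,S(229,143))]))
# hole round bracket: 
print('round',tri([ray(t,Z(299,134)),ray(s,S(606,215))]))
# look-alike top
print('look',tri([ray(t,Z(400,397)),ray(s,S(270,262))]))
for nm,z,pts in(('carton',.079,((139,172),(210,173),(207,278),(136,276))),('pan',.05,((351,172),(416,174),(414,265),(346,265)))):
    P=np.array([onz(t,p,z) for p in pts]);print(nm,P.round(3).tolist(),P.mean(0))
E
```

```text
[284 153  22  38 582] ((294.5436096191406, 171.58053588867188), (17.51256561279297, 35.50141143798828), 8.426968574523926)
[[ 0.611 -0.025  0.05 ]
 [ 0.716 -0.038  0.05 ]
 [ 0.71  -0.089  0.05 ]
 [ 0.605 -0.076  0.05 ]] [ 0.66045733 -0.05702162  0.05      ]
[ 347  175   65   91 5261] ((380.010009765625, 219.80052185058594), (62.02252197265625, 88.48945617675781), 2.8624050617218018)
[[ 0.399 -0.217  0.05 ]
 [ 0.658 -0.224  0.05 ]
 [ 0.655 -0.408  0.05 ]
 [ 0.395 -0.398  0.05 ]] [ 0.52619067 -0.31175643  0.05      ]
[272 219  27  46 589] ((285.3748474121094, 241.347900390625), (17.647584915161133, 43.725040435791016), 13.671305656433105)
[[ 0.398  0.003  0.05 ]
 [ 0.523 -0.024  0.05 ]
 [ 0.512 -0.074  0.05 ]
 [ 0.388 -0.048  0.05 ]] [ 0.45513892 -0.03579786  0.05      ]
[241 276  63  12 285] ((271.9713134765625, 281.4742736816406), (8.205984115600586, 62.34368896484375), 86.87786865234375)
[[ 0.343  0.091  0.05 ]
 [ 0.357 -0.089  0.05 ]
 [ 0.334 -0.091  0.05 ]
 [ 0.319  0.089  0.05 ]] [ 3.38042290e-01 -2.03173323e-04  5.00000000e-02]
slot [array([ 0.4785, -0.041 ,  0.05  ]), array([ 0.431 , -0.0321,  0.05  ])]
hook grip top [array([ 0.4507, -0.0185,  0.1   ]), array([ 0.4628, -0.0491,  0.1   ]), array([ 0.4568, -0.0338,  0.1   ])]
(array([ 0.45684123, -0.0336162 ,  0.10343472]), [np.float64(0.0006666993679053154), np.float64(0.0006666993679053077)])
round (array([ 0.65666323, -0.05679373,  0.0495807 ]), [np.float64(0.000730427458943224), np.float64(0.0007304274589431459)])
look (array([ 0.46689769, -0.12996742,  0.10086403]), [np.float64(0.0017305420325155905), np.float64(0.001730542032515538)])
carton [[0.641, 0.389, 0.079], [0.644, 0.187, 0.079], [0.346, 0.184, 0.079], [0.346, 0.384, 0.079]] [0.49413144 0.28585308 0.079     ]
pan [[0.665, -0.224, 0.05], [0.665, -0.416, 0.05], [0.397, -0.414, 0.05], [0.391, -0.214, 0.05]] [ 0.52945542 -0.31701834  0.05      ]
```

```bash
python3 - <<'E'
from h import *
o=ctrl.get_obs()
R=Rn.from_euler('xyz',o['eef_rot']).as_matrix();print(R.round(3))
c=load('wrist0');Rc=Rn.from_rotvec(np.ravel(c['rvec'])).as_matrix()
print('cam axes in tool',(Rc@R).round(3), R.T@(ray(c,(280,210))[0]-o['ee_pos']))
E
```

```text
[[-0.     0.291  0.957]
 [-0.001  0.957 -0.291]
 [-1.    -0.001 -0.   ]]
cam axes in tool [[ 0.001  1.    -0.001]
 [-0.235  0.001  0.972]
 [ 0.972 -0.     0.235]] [-0.17996048  0.00059558 -0.06767746]
```

play_rows --deltas '[[[-2.5,-32,32,0,0,0,94],[-2.5,-32,32,0,0,0,94],[-2.5,-32,32,0,0,0,94],[-2.5,-32,32,0,0,0,94],[-2.5,-32,32,0,0,0,94],[-2.5,-32,32,0,0,0,94],[-2.5,-32,32,0,0,0,94],[-2.5,-32,32,0,0,0,94],[-2.5,-32,32,0,0,0,94],[-2.5,-32,32,0,0,0,94]]]'

```text
time_s: 1.15
ee_pos: [0.3734, 0.1253, 0.2306]
eef_rot: [0.565, 1.57, 0.27]
force: [1.8, 0.4, -0.4]
grip_width: 0.0941
```

play_rows --deltas '[[[-2.5,-32,32,0,0,0,94],[-2.5,-32,32,0,0,0,94],[-2.5,-32,32,0,0,0,94],[-2.5,-32,32,0,0,0,94],[0,0,0,0.14,0,0,94],[0,0,0,0.14,0,0,94],[0,0,0,0.14,0,0,94],[0,0,0,0.14,0,0,94],[0,0,0,0.14,0,0,94],[0,0,0,0.14,0,0,94]]]'

```text
time_s: 2.15
ee_pos: [0.4582, -0.0326, 0.2403]
eef_rot: [-2.142, 1.57, 3.001]
force: [-0.2, -0.4, 0.3]
grip_width: 0.0941
```

play_rows --deltas '[[[0,0,0,0.05,0,0,94],[0,0,0,0,0,0,94],[0,0,0,0,0,0,94]]]'

```text
time_s: 2.45
ee_pos: [0.4582, -0.0326, 0.2403]
eef_rot: [-1.944, 1.571, -3.127]
force: [-0.2, -0.7, 0.6]
grip_width: 0.0941
```

```bash
python3 - <<'E'
from h import *
o=ctrl.get_obs();R=Rn.from_euler('xyz',o['eef_rot']).as_matrix();print(o['ee_pos'],R.round(3),o['qpos'],o['time_s'])
snap('wrist','wrist1')
E
```

```text
[ 0.45824111 -0.03257704  0.24034647] [[-0.     0.926  0.378]
 [-0.     0.378 -0.926]
 [-1.    -0.    -0.   ]] [-1.50701402e-01  6.82005376e-02  1.71293395e+00 -4.28098157e-05
  1.36070839e+00 -5.38571645e-01] 2.45
```

View pics/wrist1.png

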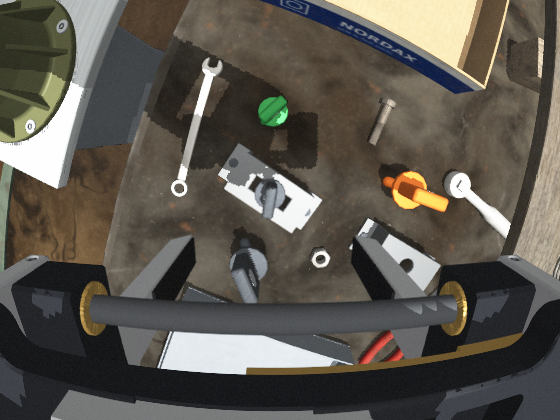

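The wrist view shows the slotted bracket centred near (270,188) with the hook at (268,192). The larger look-alike is at (247,260) and the round-hole bracket at (397,250).

```bash
python3 - <<'E'
from h import *
a=load('wrist1')['img']
cv2.imwrite('pics/zw.png',cv2.resize(a[135:245,205:335],None,fx=6,fy=5.4545454545,interpolation=cv2.INTER_CUBIC)[:600,...,::-1]) if 0 else cv2.imwrite('pics/zw.png',cv2.resize(a[140:240,205:335],None,fx=6,fy=6,interpolation=cv2.INTER_CUBIC)[...,::-1])
E
```

```text
(no output)
```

View pics/zw.png

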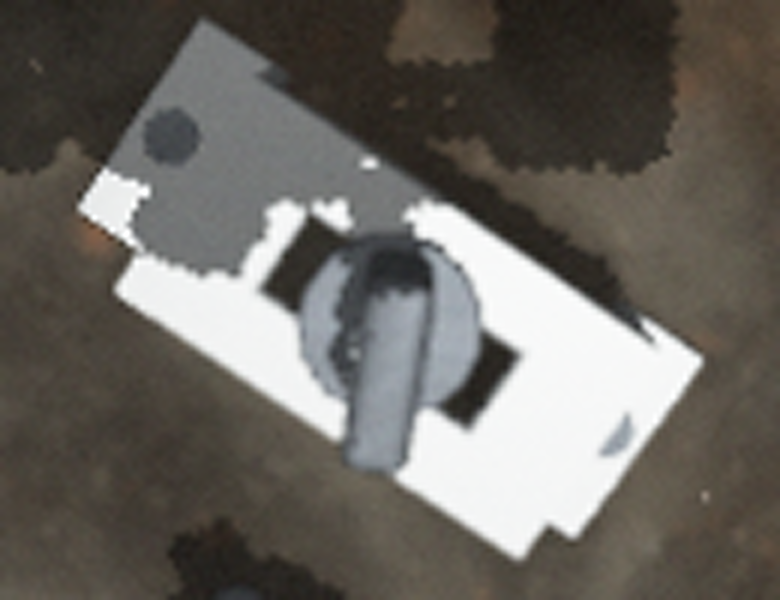

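```bash
python3 - <<'E'
from h import *
w=load('wrist1');t=load('top0');s=load('side0')
W=lambda p:(205+(p[0]+.5)/6-.5,140+(p[1]+.5)/6-.5)
Z=lambda p:(220+(p[0]+.5)/4-.5,140+(p[1]+.5)/4-.5)
S=lambda p:(190+(p[0]+.5)/4-.5,180+(p[1]+.5)/4-.5)
ang=lambda d:np.degrees(np.arctan2(d[1],d[0]))
P=np.array([onz(w,W(p),.05,True) for p in((262,290),(308,215),(518,352),(470,428))]);print(P.round(4),P.mean(0),ang(P[2]-P[1]),ang(P[3]-P[0]),np.linalg.norm(P[2]-P[1]),np.linalg.norm(P[1]-P[0]))
Q=np.array([onz(w,W(p),.05,True) for p in((115,292),(520,558),(650,340),(265,75))]);print(Q.round(4),Q.mean(0),ang(Q[1]-Q[0]),ang(Q[2]-Q[3]),np.linalg.norm(Q[1]-Q[0]),np.linalg.norm(Q[1]-Q[2]))
for z in(.1,.103):
    G=np.array([onz(w,W(p),z,True) for p in((373,290),(345,465),(407,468),(432,290))]);print(G.round(4),G.mean(0),ang(G[1]-G[0]),ang(G[2]-G[3]),np.linalg.norm(G[1]-G[0]),np.linalg.norm(G[3]-G[0]))
# heights
print('grip top tri',tri([ray(w,W((390,378)),True),ray(t,Z((263,404)))]) )
print('grip top tri3',tri([ray(w,W((390,378)),True),ray(t,Z((263,404))),ray(s,S((229,143)))]) )
print('slot tri',tri([ray(w,W((285,252)),True),ray(t,Z((257,440)))]),tri([ray(w,W((494,390)),True),ray(t,Z((271,375)))]))
# bracket top corners side: 
print('corner',tri([ray(w,W((520,558)),True),ray(s,S((322,258)))]),tri([ray(w,W((650,340)),True),ray(s,S((328,200)))]))
E
```

```text
[[ 0.4303 -0.0389  0.05  ]
 [ 0.4331 -0.022   0.05  ]
 [ 0.4807 -0.0315  0.05  ]
 [ 0.4779 -0.049   0.05  ]] [ 0.45549957 -0.0353762   0.05      ] -11.229854743891202 -11.954826876042146 0.04851106898418226 0.01713121666641904
[[ 4.038e-01 -5.000e-02  5.000e-02]
 [ 4.974e-01 -6.990e-02  5.000e-02]
 [ 5.036e-01 -1.950e-02  5.000e-02]
 [ 4.155e-01 -1.000e-04  5.000e-02]] [ 0.4550914  -0.03488233  0.05      ] -11.945376422916853 -12.389440360533017 0.09570180717396694 0.05073444965717999
[[ 0.4478 -0.0225  0.1   ]
 [ 0.4547 -0.0523  0.1   ]
 [ 0.4647 -0.0488  0.1   ]
 [ 0.4569 -0.0188  0.1   ]] [ 0.4560267  -0.03558108  0.1       ] -76.95044657758804 -75.48978733422658 0.03053215438570472 0.009823789758592012
[[ 0.4477 -0.022   0.103 ]
 [ 0.4545 -0.0515  0.103 ]
 [ 0.4644 -0.048   0.103 ]
 [ 0.4567 -0.0183  0.103 ]] [ 0.45581232 -0.03495805  0.103     ] -76.95044657758812 -75.48978733422649 0.030246268551603655 0.00973180534459713
grip top tri (array([ 0.45664016, -0.03400161,  0.10453939]), [np.float64(0.0009596011890207994), np.float64(0.0009596011890206431)])
grip top tri3 (array([ 0.45649327, -0.03408702,  0.10383575]), [np.float64(0.0008163199764755356), np.float64(0.0011140336482901162), np.float64(0.00033962405843348495)])
slot tri (array([ 0.43115337, -0.03247976,  0.0377251 ]), [np.float64(0.00047184349945751745), np.float64(0.00047184349945768273)]) (array([ 0.47894457, -0.04067134,  0.04943416]), [np.float64(0.0005512835088255577), np.float64(0.0005512835088254897)])
corner (array([ 0.49889265, -0.07009994,  0.04910108]), [np.float64(0.0012742732065405323), np.float64(0.0012742732065405672)]) (array([ 0.50674532, -0.0197936 ,  0.04737246]), [np.float64(0.00263408123116604), np.float64(0.002634081231166135)])
```

play_rows --deltas '[[[20,-2.9,1.2,0,0,0,40],[30,0,0,0.12,0,0,40],[35,0,0,0,0,0,40],[35,0,0,0,0,0,40],[30,0,0,0,0,0,40],[14,0,0,0,0,0,40],[10,0,0,0,0,0,40],[0,0,0,0,0,0,40],[0,0,0,0,0,0,40]]]' --grip_force 25

```text
time_s: 3.4
ee_pos: [0.4565, -0.0348, 0.0671]
eef_rot: [1.127, 1.57, -0.178]
force: [-0.5, -0.6, 0.1]
grip_width: 0.0401
```

```bash
python3 - <<'E'
from h import *
o=ctrl.get_obs();print(o['ee_pos'],o['force'],o['grip_width'])
c=snap('side','side2')
a=cv2.resize(c['img'][140:300,190:390],None,fx=4,fy=3.75*4/4,interpolation=cv2.INTER_CUBIC) if 0 else cv2.resize(c['img'][150:300,190:390],None,fx=4,fy=4,interpolation=cv2.INTER_CUBIC)
b=snap('top','top2')
cv2.imwrite('pics/zs2.png',a[...,::-1])
E
```

```text
[ 0.45647539 -0.03484913  0.06710804] [-0.54644979 -0.5851158   0.06593605] 0.040138673468922324
```

View pics/zs2.png

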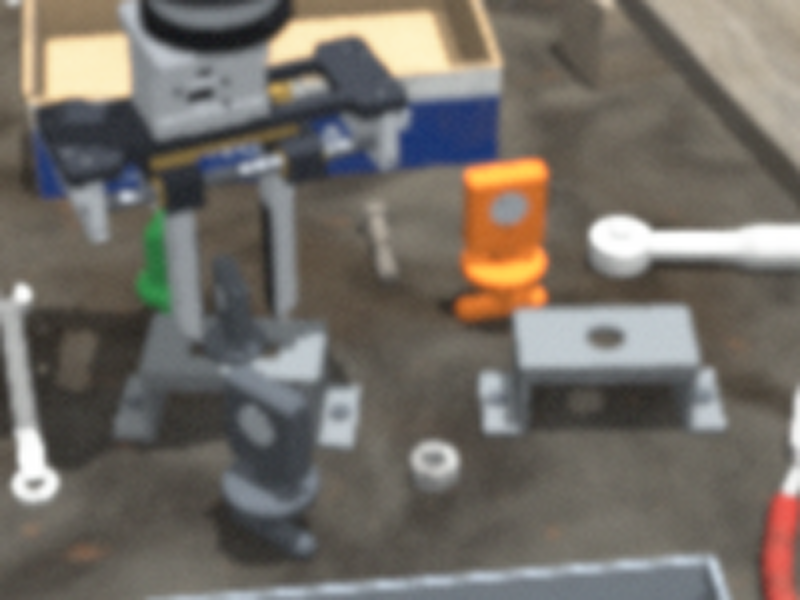

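The fingers straddle the grip, with the pads at about (185,300) and (280,280) on either side of it. The tips are just above the bracket, so I'll close.

play_rows --deltas '[[[0,0,0,0,0,0,10],[0,0,0,0,0,0,5],[0,0,0,0,0,0,5],[0,0,0,0,0,0,5],[0,0,0,0,0,0,5],[0,0,0,0,0,0,5]]]' --grip_force 30

```text
time_s: 4.1
ee_pos: [0.4561, -0.0348, 0.0665]
eef_rot: [-0.801, 1.571, -2.106]
force: [-1.4, -0.5, 3.1]
grip_width: 0.0117
```

```bash
python3 - <<'E'
from h import *
o=ctrl.get_obs();print(o['ee_pos'],o['force'],o['moment'],o['grip_width'])
R=Rn.from_euler('xyz',o['eef_rot']).as_matrix();print(R.round(3))
c=snap('wrist','wrist3')
cv2.imwrite('pics/zw3.png',cv2.resize(c['img'][140:300,180:360],None,fx=3.6,fy=3.6,interpolation=cv2.INTER_CUBIC)[...,::-1])
E
```

```text
[ 0.45607437 -0.0348137   0.06653006] [-1.43824805 -0.47311765  3.10686436] [-0.13489013  0.32854945  0.04981669] 0.011705602958020476
[[-0.     0.965  0.263]
 [-0.     0.263 -0.965]
 [-1.    -0.     0.   ]]
```

View pics/zw3.png

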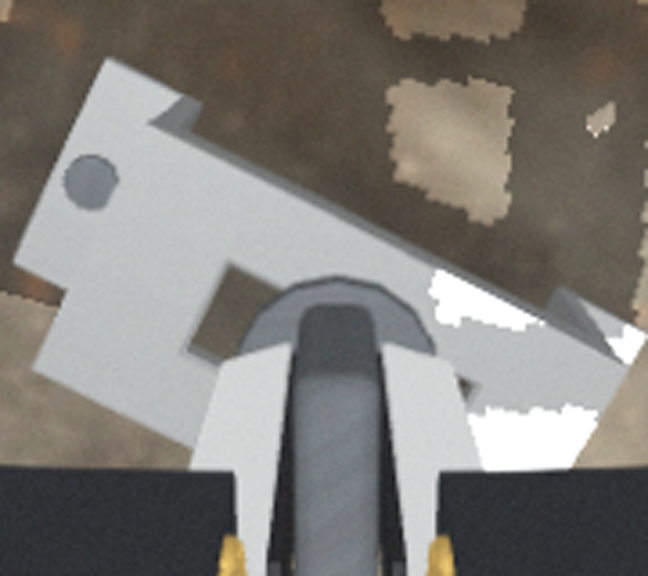

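play_rows --deltas '[[[-2,0,0,0,0,0,5],[-2.5,0,0,0,0,0,5],[0,0,0,0,0,0,5],[0,0,0,0,0,0,5]]]'

```text
time_s: 4.55
ee_pos: [0.4561, -0.0348, 0.0709]
eef_rot: [2.68, 1.571, 1.375]
force: [0.4, -0.1, -1.9]
grip_width: 0.0118
```

play_rows --deltas '[[[0,0,0,-0.12,0,0,5],[0,0,0,-0.12,0,0,5],[0,0,0,-0.12,0,0,5],[0,0,0,-0.12,0,0,5],[0,0,0,-0.12,0,0,5],[0,0,0,-0.12,0,0,5],[0,0,0,-0.12,0,0,5],[0,0,0,-0.12,0,0,5],[0,0,0,-0.12,0,0,5],[0,0,0,-0.016,0,0,5]]]'

```text
time_s: 5.55
ee_pos: [0.456, -0.0348, 0.0708]
eef_rot: [-3.08, 1.571, 2.997]
force: [-0.4, 0.2, -2.9]
grip_width: 0.0115
```

```bash
python3 - <<'E'
from h import *
o=ctrl.get_obs();print(o['ee_pos'],o['force'],o['moment'],o['grip_width'])
R=Rn.from_euler('xyz',o['eef_rot']).as_matrix();print(R.round(3),o['qpos'])
c=snap('wrist','wrist4')
cv2.imwrite('pics/zw4.png',cv2.resize(c['img'][120:300,160:380],None,fx=3.3,fy=3.3,interpolation=cv2.INTER_CUBIC)[...,::-1])
c=snap('side','side4')
cv2.imwrite('pics/zs4.png',cv2.resize(c['img'][150:300,190:390],None,fx=4,fy=4,interpolation=cv2.INTER_CUBIC)[...,::-1])
E
```

```text
[ 0.45598275 -0.03476529  0.07081106] [-0.44188495  0.18661524 -2.86427776] [ 0.05324255  0.00206738 -0.00584431] 0.011529728260064803
[[-0.     0.205  0.979]
 [ 0.     0.979 -0.205]
 [-1.    -0.    -0.   ]] [-1.56213181e-01  2.66644389e-01  1.91147890e+00 -3.61824398e-06
  9.63733899e-01 -1.52066330e+00]
```

View pics/zw4.png

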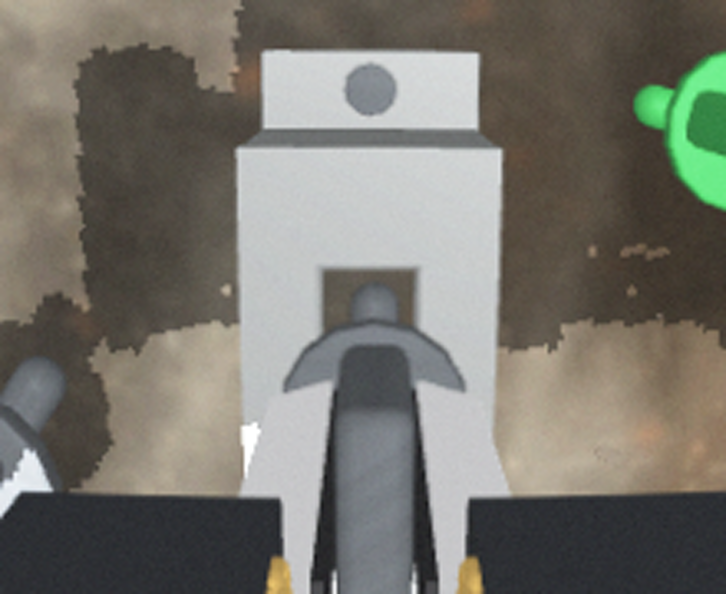

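View pics/zs4.png

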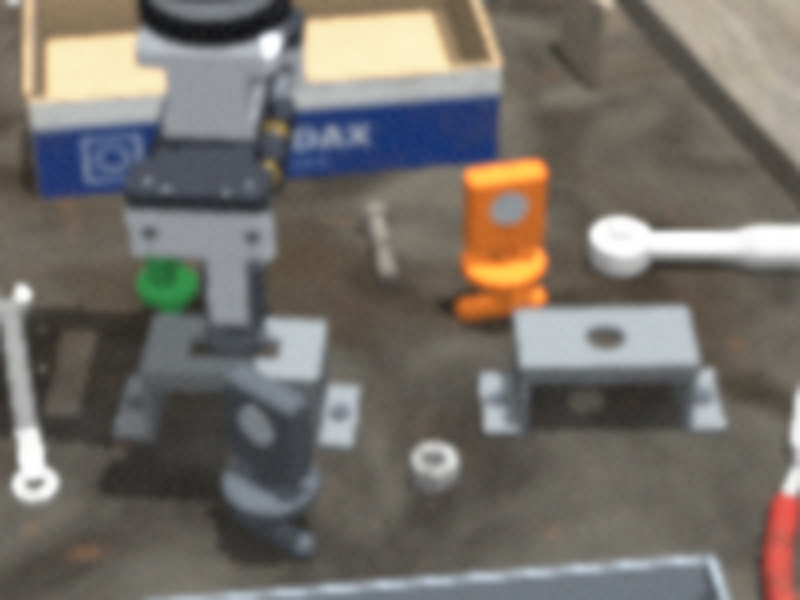

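The crossbar now lies along the slot: the bar is at (375,300) and the slot spans 322 to 418. I'll lift slowly.

play_rows --deltas '[[[-4,0,0,0,0,0,5],[-5,0,0,0,0,0,5],[-6,0,0,0,0,0,5],[-6,0,0,0,0,0,5],[0,0,0,0,0,0,5]]]'

```text
time_s: 6.15
ee_pos: [0.4566, -0.0348, 0.093]
eef_rot: [0.046, 1.569, -0.163]
force: [0.3, -0.2, -1.5]
grip_width: 0.012
```

play_rows --deltas '[[[-8,0,0,0,0,0,5],[-10,0,0,0,0,0,5],[-12,0,0,0,0,0,5],[-20,0,0,0,0,0,5],[-25,0,0,0,0,0,5],[-15,0,0,0,0,0,5],[0,0,0,0,0,0,5]]]'

```text
time_s: 6.85
ee_pos: [0.457, -0.0349, 0.1845]
eef_rot: [0.052, 1.567, -0.156]
force: [-0.7, -0.0, -3.2]
grip_width: 0.0121
```

```bash
python3 - <<'E'
from h import *
o=ctrl.get_obs();print(o['ee_pos'],o['force'],o['grip_width'])
c=snap('side','side5')
cv2.imwrite('pics/zs5.png',cv2.resize(c['img'][110:310,190:390],None,fx=3,fy=3,interpolation=cv2.INTER_CUBIC)[...,::-1])
E
```

```text
[ 0.45698329 -0.03489327  0.18450409] [-0.6752039  -0.04861396 -3.22269851] 0.01213999669703583
```

View pics/zs5.png

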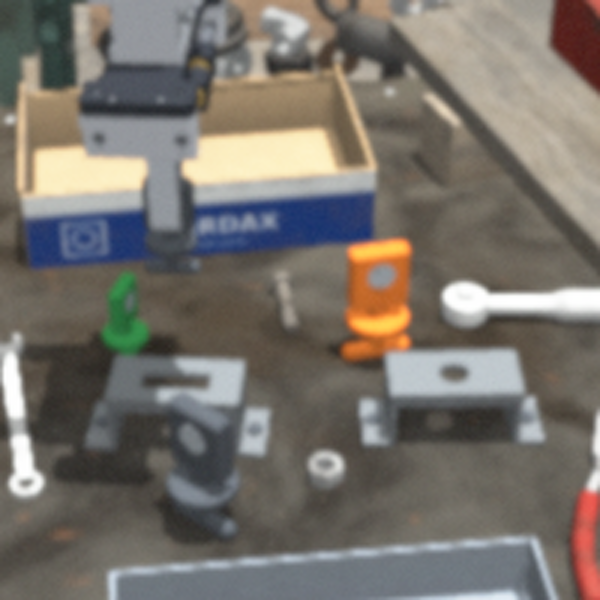

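The hook is clear of the slot and the bracket still stands. Next I'll carry it to the carton centre at about (0.494, 0.286).

play_rows --deltas '[[[0,20,-2,0,0,0,5],[0,30,-3,0,0,0,5],[0,38,-3,0,0,0,5],[0,38,-3,0,0,0,5],[0,38,-3,0,0,0,5],[0,38,-3,0,0,0,5],[0,38,-3,0,0,0,5],[0,36,-3,0,0,0,5],[0,30,-3,0,0,0,5],[0,15,-3,0,0,0,5]]]'

```text
time_s: 7.9
ee_pos: [0.4937, 0.2871, 0.1806]
eef_rot: [-2.565, 1.569, -2.773]
force: [-0.5, -0.6, -2.1]
grip_width: 0.0116
```

play_rows --deltas '[[[20,0,0,0,0,0,5],[30,0,0,0,0,0,5],[30,0,0,0,0,0,5],[25,0,0,0,0,0,5],[15,0,0,0,0,0,5],[8,0,0,0,0,0,5],[4,0,0,0,0,0,5],[0,0,0,0,0,0,5]]]'

```text
time_s: 8.7
ee_pos: [0.4945, 0.2852, 0.0503]
eef_rot: [0.611, 1.57, 0.402]
force: [0.9, -0.2, -1.9]
grip_width: 0.0116
```

```bash
python3 - <<'E'
from h import *
o=ctrl.get_obs();print(o['ee_pos'],o['force'],o['grip_width'])
c=snap('wrist','wrist6')
E
```

```text
[0.49445552 0.28524559 0.05025992] [ 0.92183444 -0.16294498 -1.87895253] 0.011638549468660423
```

View pics/wrist6.png

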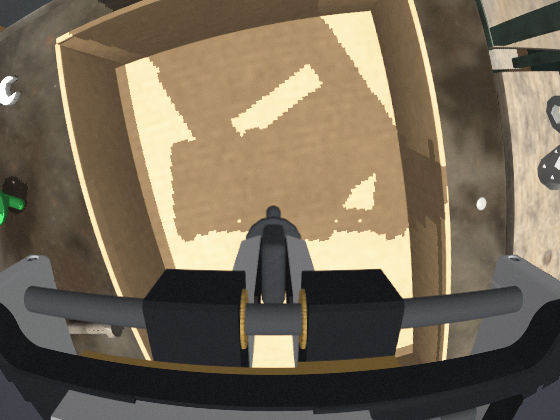

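The hook, at about (272,230), is well inside the carton. I'll lower it slightly and release.

play_rows --deltas '[[[3,0,0,0,0,0,5],[2,0,0,0,0,0,5],[0,0,0,0,0,0,15],[0,0,0,0,0,0,40],[0,0,0,0,0,0,60],[0,0,0,0,0,0,60],[-20,0,0,0,0,0,60],[-35,0,0,0,0,0,80],[-45,0,0,0,0,0,80],[-45,0,0,0,0,0,80]]]'

```text
time_s: 9.75
ee_pos: [0.4939, 0.2851, 0.1916]
eef_rot: [-2.481, 1.57, -2.69]
force: [-0.1, -0.8, 0.4]
grip_width: 0.0677
```

```bash
python3 - <<'E'
from h import *
o=ctrl.get_obs();print(o['ee_pos'],o['force'],o['grip_width'],o['time_s'])
R=Rn.from_euler('xyz',o['eef_rot']).as_matrix();print(R.round(3))
c=snap('wrist','wrist7')
c=snap('top','top7')
E
```

```text
[0.49391331 0.28511    0.19157354] [-0.12180634 -0.80589264  0.42019646] 0.06771617473301086 9.75
[[-0.     0.207  0.978]
 [-0.     0.978 -0.207]
 [-1.    -0.    -0.   ]]
```

View pics/wrist7.png

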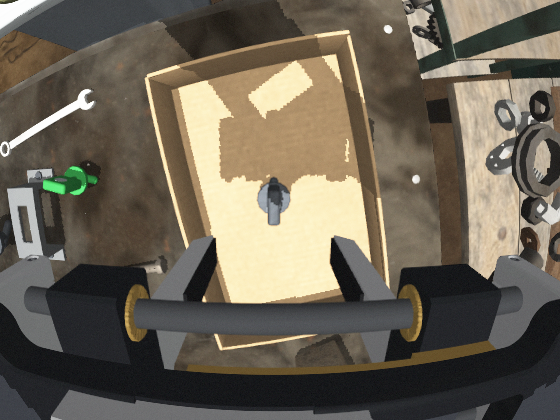

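View pics/top7.png

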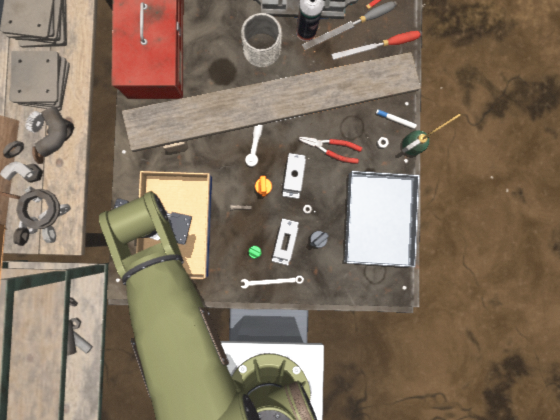

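The hook stands in the carton at wrist pixel (273,200), and the bracket is still in place at top pixel (286,242). I'll re-measure the bracket and its neighbours.

```bash
python3 - <<'E'
from h import *
t=load('top7')
hsv=cv2.cvtColor(t['img'],cv2.COLOR_RGB2HSV)
ang=lambda d:np.degrees(np.arctan2(d[1],d[0]))
sub=hsv[215:270,265:305]; dark=(sub[...,2]<120).astype(np.uint8)
n,l,st,ce=cv2.connectedComponentsWithStats(dark)
for i in range(1,n):
    if 20<st[i][4]<400:
        p=ce[i]+[265,215];print(st[i],onz(t,p,.05))
        c,_=cv2.findContours((l==i).astype(np.uint8),0,2);r=cv2.minAreaRect(c[0]);print(r)
g=((hsv[...,0]>45)&(hsv[...,0]<80)&(hsv[...,1]>120)).astype(np.uint8);g[:,:230]=0;g[:,300:]=0;g[:230]=0;g[275:]=0
ys,xs=np.nonzero(g);print('green',onz(t,(xs.mean(),ys.mean()),.05),len(xs))
z=t['img'][205:285,240:340]
cv2.imwrite('pics/zt7.png',cv2.resize(z,None,fx=7,fy=7,interpolation=cv2.INTER_CUBIC)[...,::-1])
E
```

```text
[17 19  8 16 81] [ 0.45497905 -0.03625728  0.05      ]
((20.51923370361328, 26.403846740722656), (5.099019527435303, 15.493175506591797), 11.309932708740234)
green [0.42106085 0.0542237  0.05      ] 102
```

View pics/zt7.png

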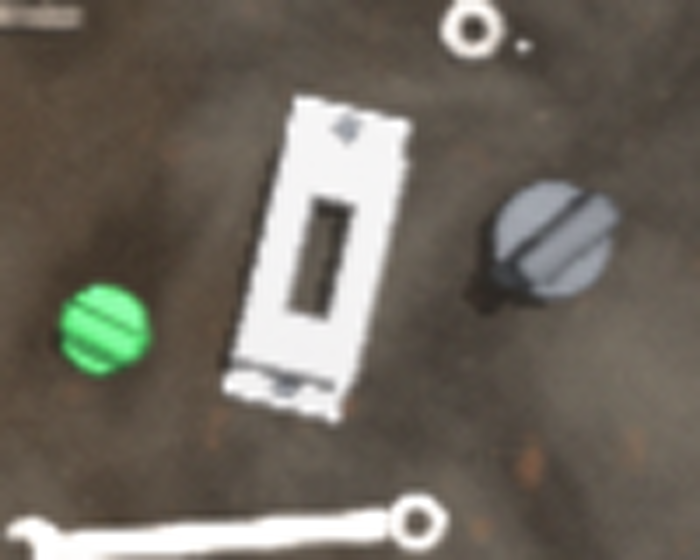

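play_rows --deltas '[[[0,-20,2.8,0,0,0,72],[0,-30,2.9,0,0,0,72],[0,-38,2.9,0,0,0,72],[0,-38,2.9,0,0,0,72],[0,-38,2.9,0,0,0,72],[0,-38,2.9,0,0,0,72],[0,-38,2.9,0,0,0,72],[0,-36,2.9,0,0,0,72],[0,-30,2.9,0,0,0,72],[0,-15,2.8,0,0,0,72]]]'

```text
time_s: 10.85
ee_pos: [0.4553, -0.0367, 0.1896]
eef_rot: [-2.223, 1.571, -2.434]
force: [-0.3, -0.2, -0.4]
grip_width: 0.0723
```

play_rows --deltas '[[[20,0,0,0,0,0,72],[30,0,0,0,0,0,72],[30,0,0,0,0,0,72],[25,0,0,0,0,0,72],[15,0,0,0,0,0,72],[0,0,0,0,0,0,72],[0,0,0,0,0,0,72]]]'

```text
time_s: 11.55
ee_pos: [0.4559, -0.0348, 0.0702]
eef_rot: [-3.032, 1.571, 3.042]
force: [1.0, 0.2, -0.0]
grip_width: 0.072
```

```bash
python3 - <<'E'
from h import *
o=ctrl.get_obs();print(o['ee_pos'],o['force'],o['grip_width'],o['time_s'])
R=Rn.from_euler('xyz',o['eef_rot']).as_matrix();print(R.round(3))
c=snap('wrist','wrist8')
E
```

```text
[ 0.45594295 -0.03476287  0.07021479] [ 1.01333119  0.1853374  -0.02156069] 0.07199572283578698 11.55
[[-0.     0.207  0.978]
 [ 0.     0.978 -0.207]
 [-1.    -0.    -0.   ]]
```

View pics/wrist8.png

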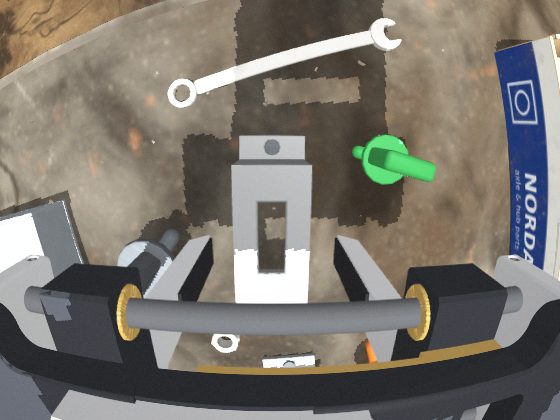

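The fingers straddle the bracket evenly, with its top spanning columns 232 to 311 and the pads at 205 and 340. The look-alike at (150,255) is clear of the left finger. I'll descend and pinch.

play_rows --deltas '[[[12,0,0,0,0,0,72],[15,0,0,0,0,0,72],[10,0,0,0,0,0,72],[5,0,0,0,0,0,72],[0,0,0,0,0,0,72],[0,0,0,0,0,0,45],[0,0,0,0,0,0,42],[0,0,0,0,0,0,42],[0,0,0,0,0,0,42],[0,0,0,0,0,0,42]]]' --grip_force 40

```text
time_s: 12.6
ee_pos: [0.4561, -0.0348, 0.0283]
eef_rot: [-0.098, 1.57, -0.307]
force: [-1.5, -0.9, 5.5]
grip_width: 0.0496
```

play_rows --deltas '[[[0,0,0,0,0,0,42],[-5,0,0,0,0,0,42],[-10,0,0,0,0,0,42],[0,0,0,0,0,0,42]]]'

```text
time_s: 13.0
ee_pos: [0.4564, -0.0348, 0.0441]
eef_rot: [0.087, 1.569, -0.122]
force: [0.5, -0.0, -4.5]
grip_width: 0.0498
```

```bash
python3 - <<'E'
from h import *
o=ctrl.get_obs();print(o['ee_pos'],o['force'],o['grip_width'],o['time_s'])
c=snap('side','side9')
cv2.imwrite('pics/zs9.png',cv2.resize(c['img'][130:310,190:390],None,fx=3,fy=3,interpolation=cv2.INTER_CUBIC)[...,::-1])
E
```

```text
[ 0.45640501 -0.03476352  0.04414946] [ 0.53153438 -0.02996754 -4.51876457] 0.04977536438353698 13.0
```

View pics/zs9.png

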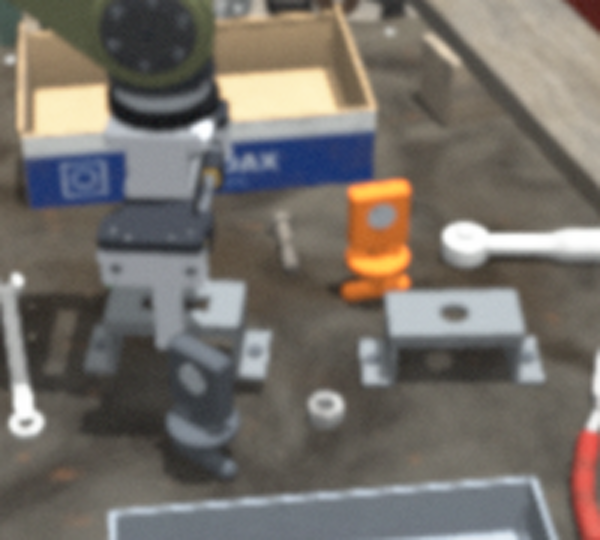

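The bracket is held and lifted, with about 4.5 N on the wrist. I'll raise it and carry it to the pan.

play_rows --deltas '[[[-20,0,0,0,0,0,42],[-35,0,0,0,0,0,42],[-40,0,0,0,0,0,42],[-35,0,0,0,0,0,42],[-25,0,0,0,0,0,42],[-8,0,0,0,0,0,42]]]'

```text
time_s: 13.65
ee_pos: [0.4565, -0.0348, 0.2081]
eef_rot: [0.056, 1.567, -0.153]
force: [1.3, 0.3, -5.0]
grip_width: 0.0493
```

play_rows --deltas '[[[0,-14,7,0,0,0,42],[0,-24,12,0,0,0,42],[0,-30,15,0,0,0,42],[0,-32,16,0,0,0,42],[0,-34,17,0,0,0,42],[0,-34,17,0,0,0,42],[0,-34,17,0,0,0,42],[0,-30,15,0,0,0,42],[0,-20,10,0,0,0,42],[0,-9,4,0,0,0,42]]]'

```text
time_s: 14.65
ee_pos: [0.5286, -0.3185, 0.2037]
eef_rot: [2.794, 1.568, 2.584]
force: [-0.1, 0.6, -3.3]
grip_width: 0.0498
```

```bash
python3 - <<'E'
from h import *
o=ctrl.get_obs();print(o['ee_pos'],o['force'],o['grip_width'],o['time_s'])
snap('wrist','wrist10');snap('top','top10')
t=load('top10')
cv2.imwrite('pics/zt10.png',cv2.resize(t['img'][130:320,250:450],None,fx=3,fy=3)[...,::-1])
E
```

```text
[ 0.52857467 -0.31846098  0.20368396] [-0.10256225  0.63542308 -3.33918671] 0.0498488945594647 14.65
```

View pics/wrist10.png

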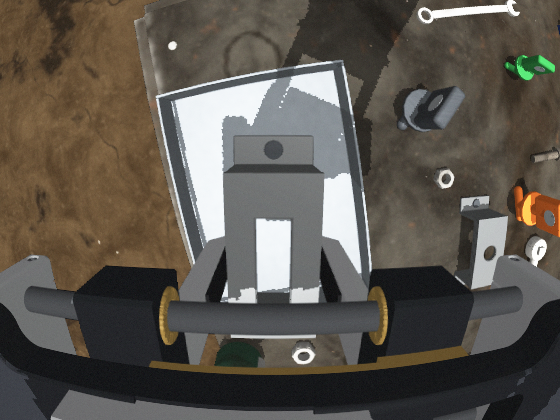

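View pics/zt10.png

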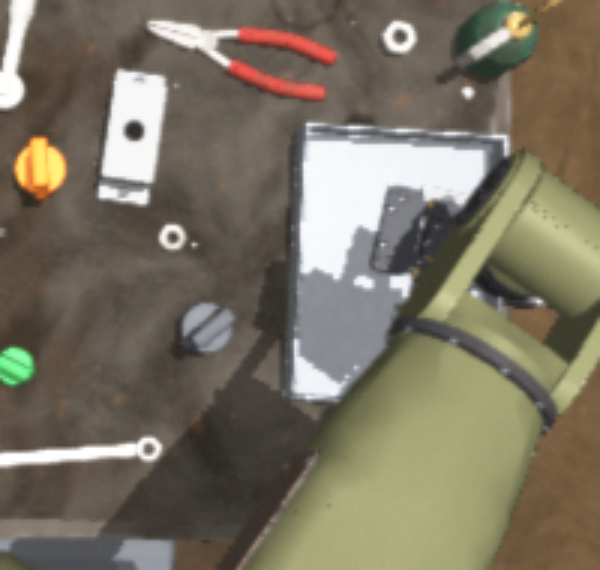

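The bracket is centred over the pan, with its slot at wrist pixel (273,255) and the pan walls around it. I'll lower it.

play_rows --deltas '[[[15,0,0,0,0,0,42],[25,0,0,0,0,0,42],[30,0,0,0,0,0,42],[30,0,0,0,0,0,42],[25,0,0,0,0,0,42],[20,0,0,0,0,0,42],[12,0,0,0,0,0,42],[7,0,0,0,0,0,42],[3,0,0,0,0,0,42],[0,0,0,0,0,0,42]]]'

```text
time_s: 15.75
ee_pos: [0.5292, -0.3169, 0.0394]
eef_rot: [-0.364, 1.57, -0.572]
force: [0.1, 0.2, -3.3]
grip_width: 0.0496
```

play_rows --deltas '[[[2,0,0,0,0,0,42],[2,0,0,0,0,0,42],[0,0,0,0,0,0,42]]]'

```text
time_s: 16.05
ee_pos: [0.5289, -0.317, 0.035]
eef_rot: [-0.553, 1.571, -0.762]
force: [0.2, -0.5, -3.7]
grip_width: 0.0497
```

play_rows --deltas '[[[2,0,0,0,0,0,42],[0,0,0,0,0,0,42],[0,0,0,0,0,0,55],[0,0,0,0,0,0,72],[0,0,0,0,0,0,72],[0,0,0,0,0,0,72],[-15,0,0,0,0,0,72],[-30,0,0,0,0,0,72],[-40,0,0,0,0,0,72],[-40,0,0,0,0,0,72]]]'

```text
time_s: 17.05
ee_pos: [0.5288, -0.3169, 0.1605]
eef_rot: [-0.348, 1.57, -0.557]
force: [0.0, -0.8, 1.0]
grip_width: 0.0721
```

play_rows --deltas '[[[-40,0,0,0,0,0,72],[-30,0,0,0,0,0,72],[0,30,-25,0,0,0,72],[0,35,-25,0,0,0,72],[0,35,-25,0,0,0,72],[0,35,-25,0,0,0,72],[0,35,-20,0,0,0,72],[0,25,-10,0,0,0,72],[0,0,0,0,0,0,72]]]'

```text
time_s: 17.95
ee_pos: [0.4417, -0.0971, 0.2295]
eef_rot: [0.044, 1.569, -0.162]
force: [0.0, -0.9, -0.3]
grip_width: 0.0718
```

```bash
python3 - <<'E'
from h import *
o=ctrl.get_obs();print(o['ee_pos'],o['force'],o['grip_width'],o['time_s'])
snap('wrist','wrist11');snap('top','top11');snap('side','side11')
E
```

```text
[ 0.44174516 -0.09705039  0.22954137] [ 0.0194266  -0.94719221 -0.33287015] 0.07184504826420102 17.95
```

View pics/top11.png

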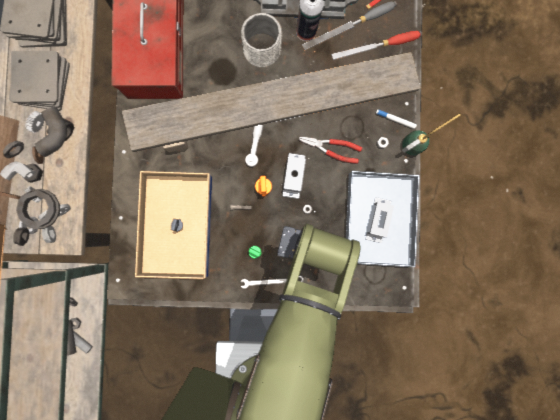

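View pics/side11.png

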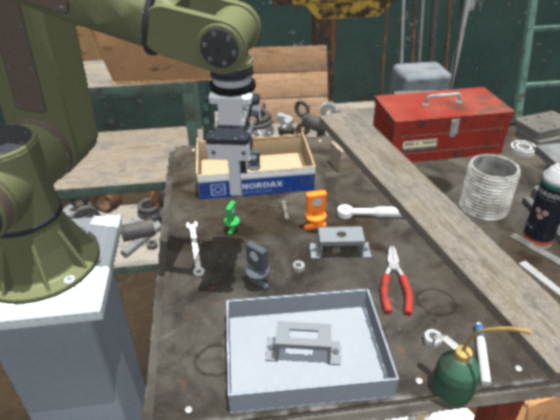

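The top view shows the hook in the carton at (176,226) and the bracket in the pan at (380,219). The round-hole bracket is where it was, at (294,175). I'll do one numeric check and then hand in.

```bash
python3 - <<'E'
from h import *
t=load('top11');a=load('top0');s=load('side11')
print('hook',onz(t,(176,226),.08),'bracket tri',tri([ray(t,(379.5,219.5)),ray(s,(304,334))]))
d=cv2.absdiff(t['img'][145:205,275:315],a['img'][145:205,275:315]).max(2);print('round bracket changed px',(d>60).sum())
print(ctrl.get_obs()['joint_vel'].round(3))
print(hand_in())
E
```

```text
hook [0.48987959 0.2771845  0.08      ] bracket tri (array([ 0.52932883, -0.31209697,  0.04329603]), [np.float64(0.0020009520160394778), np.float64(0.0020009520160394604)])
round bracket changed px 0
[-0.015  0.017 -0.002  0.002 -0.003  0.002]
the job is handed in; nothing more can be done
None
```

The hook is in the carton and the slotted bracket is in the steel pan. I handed the job in at about 18 s on the robot's clock; `hand_in` reports no verdict, so I can't say how it was judged.

- **Taking the hook out:** I gripped the hook across its flat, lifted it 4.5 mm and twisted it about 63° until the wrist picture showed the crossbar lying along the slot. I then lifted it clear. The wrist force stayed at about 3 N in the readings, and the side view showed the bracket still standing on its feet.
- **Hook in the carton:** I released it close to the carton centre, and it stands upright there. The last check put it at about (0.490, 0.277), against a carton centre of (0.494, 0.286).
- **Bracket in the pan:** I carried it by its lips and set it down. It measured about (0.529, -0.312) at height 0.043, with the two views 2 mm apart each side, against a pan centre of (0.529, -0.317).
- **Everything else:** The round-hole bracket showed no changed pixels in the top view. The look-alikes were left where they were. The arm ended clear of everything, about 0.23 m up.

One early disagreement: the hook's starting angle read -68° in the top view and -76° in the wrist view. I used about -75°, and the grasp seated flat at 11.7 mm. No check failed.

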